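# Set the dock charger one click up and start it

### The arm

A 6-joint arm with a two-finger parallel gripper is mounted at the origin on the work surface. World frame = base frame: x ahead of the robot, y to its left, z up, the work surface at z = 0. Lengths are in mm, angles in rad, forces in N, time in s.
With the tool pointing down it reaches from about 300 to 775 mm from the base axis. Payload 14.6 kg.
Tool frame: the origin (TCP) lies between the finger pads; the fingertips stand 19 mm ahead of it and the grasp point (between the pads) is the TCP (manip.tcp_to_tips is the distance from the TCP to the fingertips, in mm); x points along the fingers, z is the direction in which the jaws open and shut, and the axes are right-handed (so a half turn about x gives the same grasp; the last joint's range is limited). The gripper opens to 94 mm and grips with 3 to 60 N. Pads are 16 mm wide; open, the fingers measure 119 mm over their backs; the gripper's body (75 mm by 177 mm) begins 78 mm behind the grasp point.
Start: joints at [-1.368, 0.3, 1.521, -0, 1.321, -0.067], TCP at [146.59, -530.095, 224.446] pointing down, gripper open.
Joint ranges: [-3.03, 3.03], [-0.79, 2.21], [0.23, 2.52], [-1.04, 4.18], [0, 3.07], [-2.55, 2.55]. Speed limits (rad/s): [2.22, 2.22, 2.57, 3.14, 3.14, 3.14].

### API

Orientations are given as [roll, pitch, yaw] about the fixed x, y, z axes, in that order (R = Rz(yaw) Ry(pitch) Rx(roll)).
In Python, from cell import manip gives the robot as it stands.
- The arm moves only by the tool jog_arm, never from a script. Its argument "moves" is a list that holds one entry, the list of rows, each a list of 6 numbers: the shift along the world's x, y, z in mm, then the turn, a rotation vector about the world's x, y, z in degrees. In form: [[[dx, dy, dz, wx, wy, wz], ...]]. A call has 1 to 5 rows; each row shifts and turns the pose as measured when the row begins; what a row does not reach is not made up. A row lasts 1/10 s, in which the tool goes at most 50 mm and 8.59 degrees, less where a joint would pass 70% of its speed; a pose out of reach is approached as far as the arm can. A call is refused whole if a number of a shift passes 50 or a number of a turn 8.59, either way. A call with a gripper value outside its range is refused whole. "gripper" is the opening, from -1 (shut) to 1 (fully open), set as the call begins (left out, the last holds). The fingers move at their own pace and stop on an object; "squeeze" is the grip in N (left out, the last holds). Time passes only in rows, so rows that do not move let the fingers close. It gives the time, the measured TCP pose, the force and the opening at its end, in the units of the state.
- manip.read_state(): the state, without advancing time (a new reading comes with each control period).
- manip.camera(name): name is "side" or "top" or "wrist"; returns (picture, depth): 480x640x3 uint8, blue, green, red; 480x640 float32, mm along the optical axis (not along the pixel's ray), 0 where there is no reading.
- manip.camera_params(name): a dict with "fx", "fy", "cx", "cy" (pixels), "rvec" (rotation vector, rad) and "tvec" (3), from world to camera coordinates, as OpenCV has them. Camera axes: x right, y down, z forward; pixel columns grow to the right and rows downward; lengths in mm; the calibration is good to about 2 mm. A picture is of the moment at which its call begins: read the wrist's pose just before it. camera_params takes no time and is no camera call; for the wrist camera it gives the pose at the moment of the call.
- manip.sign_off(): hands the job in, once; it reports no verdict.
The state is a dict: "clock": time; "joints": joint angles; "qd": joint speeds; "effort": joint torques, N m; "eef_pos": TCP position; "eef_rot": TCP orientation; "wrist_force": force on the tool from outside, world axes, zero at the start; "moment": the same for the moment, N m; "finger_gap": finger opening in mm.
Only numpy, scipy, OpenCV 4.12 (cv2) and the standard library are available. Lean on these libraries where they do the work, as an engineer would, in place of code of your own. Each camera call takes 0.05 s, during which the arm holds its last target. There are 200 camera calls.

### The job

Push the charger's big knurled dial round clockwise by one click, so that its white pointer rests at the orange middle mark, and then press the green start button fully down and let it come up again. Do not start the charger before the dial is set, do not press the red button, and leave the power pack and the other things where they are.

Things in the scene. Friction and masses are not known exactly. Their poses are not given: they have to be found in the camera images.
- charger: Yellow dock charger, a box 240 (x) by 320 (y) by 90 mm high, fixed to the bench. Origin: centre of its underside; x runs towards the side away from the robot, z up. On its flat top: the dial (axis at x = +40, y = +60 mm), two push buttons at y = -100 mm (x = +70 and x = -15 mm; which is green and which is red varies), and along the edge nearest the robot (x = -78 mm) the docked power pack in a low black fence 8 mm high.
- dial_centre (a point): Fixed point on the dial's vertical axis, level with the untouched dial's flat top (118 mm above the bench). The dial: black disc 90 mm across, 22 mm high, rubber face, ribbed grey rim. It is sprung: the top sinks up to 4 mm when pressed (3 N to start, 9 N at the bottom). A fingertip pressed on the top 30 mm from the axis until it sinks 2 to 4 mm, then swept round, drags it along by friction.
- dial_pointer (a point): Point on the dial's top near its rim, 40 mm from the axis, at the outer end of the white pointer line (26 mm long); it turns with the dial. Three round marks on the panel 61 mm from the axis: the middle one, orange, lies from the axis along the charger's +x; the white ones 0.70 rad to either side. The pointer starts at the white mark on the charger's +y side.
- dial (a joint): Angle of the dial in rad, growing clockwise as seen from above. Three click positions (detents) at 0.00 (start), 0.70 (orange middle mark) and 1.40, stops just past the outer two. A spring detent pulls it into the nearest one when let go; half way (0.35) it snaps over. It takes about 0.045 N m to leave a detent.
- green_button_top (a point): Centre of the top of the green start button, a disc 28 mm across in a black housing on the charger's panel; pressed straight down.
- green_button (a joint): Travel of the green button in m: 0 up, 0.006 fully down; springs back. Takes about 5 N.
- red_button_top (a point): Centre of the top of the red stop button, same shape as the green one, 85 mm from it.
- red_button (a joint): Travel of the red button in m: 0 up, 0.006 fully down.
- power_pack: Blue power pack 58 by 190 by 28 mm, loose in its bay on the charger's top, edge towards the robot; its top is as high as the dial's top (118 mm above the bench). Origin: centre of its underside.
- oil_filter: White and blue oil filter can, 76 mm across, 90 mm high, upright on the bench beside the charger's +y side. Origin: centre of its underside.
- parts_box: White parts carton 120 by 75 by 65 mm on the bench beside the charger's -y side. Origin: centre of its underside.
- grease_jar: Small jar with red cap, 56 mm across, 70 mm high, on the bench just beyond the side of the charger away from the robot. Origin: centre of its underside.
Things that resemble listed ones, but are neither listed nor needed, are in the scene too. What is shaped like the oil_filter but black or turquoise is not meant.

How it is judged (in metres and radians):
On the way, in this order (a step that is already met when the one before it is completed fails the run):
1. the dial rests at the middle detent (value of joint dial between 0.58 and 0.82 rad), for 0.2 s.
2. the green button is pressed down with the dial at the middle detent (all of step 1 and value of joint green_button above 0.0045 m), for 0.05 s.
At the end, for the whole second after the job is handed in: The dial is at rest within 0.12 rad of its middle detent (0.70 rad), both buttons are up, and the power pack, oil filter, carton and jar stand upright within 20 mm of where they began (all of step 1 and velocity of joint dial between -0.05 and 0.05 rad/s and value of joint each of green_button, red_button below 0.002 m and distance of each of power_pack, oil_filter, parts_box, grease_jar from where it was at the start of the episode below 0.02 m and angle between each of power_pack, oil_filter, parts_box, grease_jar's own z axis and vertical below 0.2 rad); the robot touches nothing.
It fails at once if the green button is pressed before the dial is at the middle detent (not (value of joint dial between 0.58 and 0.82 rad) and value of joint green_button above 0.003 m).
It fails at once if the red button is pressed (value of joint red_button above 0.003 m).
It fails at once if a bystander is pushed away, lifted or tipped (distance of any of power_pack, oil_filter, parts_box, grease_jar from where it was at the start of the episode above 0.02 m or angle between any of power_pack, oil_filter, parts_box, grease_jar's own z axis and vertical above 0.3 rad).
It also fails if it takes over 35 s, if anything falls off the work surface, if the arm or the gripper's body presses on something with over 40 N, if the wrist force passes 120 N, or if a joint passes its speed limit or range.

## Working session

There is one attempt and no reset: what is moved stays moved. The work goes in short steps, Python scripts to look and compute and a tool call to move; the robot and the scene stay as the last step left them, time stands still between calls to the robot, and variables do not carry over. Pictures are saved under pics/ and viewed, about 8 in all and at most 12, crops included, and the job is handed in when it is done.

Besides the shell and the picture viewer there is one more tool, called after "Call:" as name(argument=value, ...), one argument or row to a line, values as JSON. jog_arm: Moves the arm, as the interface text tells. Its arguments: {"type":"object","properties":{"moves":{"type":"array","items":{"type":"array","items":{"type":"array","items":{"type":"number"}}}},"gripper":{"type":"number"},"squeeze":{"type":"number"}},"required":["moves"]}

```bash
mkdir -p pics; cat > h.py <<'E'
import numpy as np, cv2
from cell import manip
def grab(n):
    p=manip.camera_params(n); im,d=manip.camera(n); return im,d,p
def to_world(p,u,v,z=None,depth=None):
    R=cv2.Rodrigues(np.array(p["rvec"],float))[0]; t=np.array(p["tvec"],float).ravel()
    r=np.array([(u-p["cx"])/p["fx"],(v-p["cy"])/p["fy"],1.]); c=-R.T@t; w=R.T@r
    s=depth if depth is not None else (z-c[2])/w[2]
    return c+s*w
def pix(p,X):
    R=cv2.Rodrigues(np.array(p["rvec"],float))[0]; q=R@np.array(X,float)+np.array(p["tvec"],float).ravel()
    return q[0]/q[2]*p["fx"]+p["cx"],q[1]/q[2]*p["fy"]+p["cy"]
E
python3 - <<'E'
from h import *
im,d,p=grab("top"); cv2.imwrite("pics/top0.png",im); np.save("top_d.npy",d); print(p)
s=manip.read_state(); print(s["clock"],s["eef_pos"],s["eef_rot"],s["wrist_force"],s["finger_gap"])
hsv=cv2.cvtColor(im,cv2.COLOR_BGR2HSV)
for n,lo,hi in [("yellow",(20,120,80),(35,255,255)),("green",(45,100,50),(85,255,255)),("red",(0,150,80),(6,255,255)),("orange",(7,150,120),(19,255,255)),("blue",(95,120,50),(125,255,255)),("white",(0,0,215),(180,40,255))]:
    k,l,st,c=cv2.connectedComponentsWithStats(cv2.inRange(hsv,lo,hi))
    for i in range(1,k):
        if st[i,4]>15:
            u,v=c[i]; print(n,st[i],c[i].round(1),to_world(p,u,v,depth=float(d[int(v),int(u)])).round(0))
E
```

```text
{'fx': 535.5577180328156, 'fy': 535.5577180328156, 'cx': 329.02188936723326, 'cy': 236.038321937643, 'rvec': array([ 2.12439513, -2.18059122,  0.1342427 ]), 'tvec': array([ 100.89037276,  582.28989797, 1249.2090493 ])}
0.05 [ 146.55874653 -529.86923537  223.90301076] [3.07800046 1.56966789 1.77701825] [-0.39731051  0.3659113  -0.13701838] 94.02062119074962
yellow [ 267  195  143  108 3289] [333.2 267.9] [502.  78. 119.]
green [346 208  15  17 246] [353.  215.9] [623.  29.  91.]
green [377 249  13  13 137] [383.1 255.1] [529. -35. 112.]
green [228 285  21  31 122] [242.5 299.6] [438. 286.  91.]
red [303 171  21  20 320] [313.  180.3] [714. 120.  75.]
red [378 212  13  12 116] [383.9 217.8] [614. -40. 110.]
orange [305 170  15   4  16] [311.7 170.9] [756. 125.  -1.]
orange [313 202   4   4  16] [314.5 203.5] [654. 117.  95.]
blue [ 92 130  21  48  83] [102.  153.1] [810. 646.  21.]
blue [ 301  266   83   27 1441] [347.3 279.6] [475.  47. 119.]
```

View pics/top0.png

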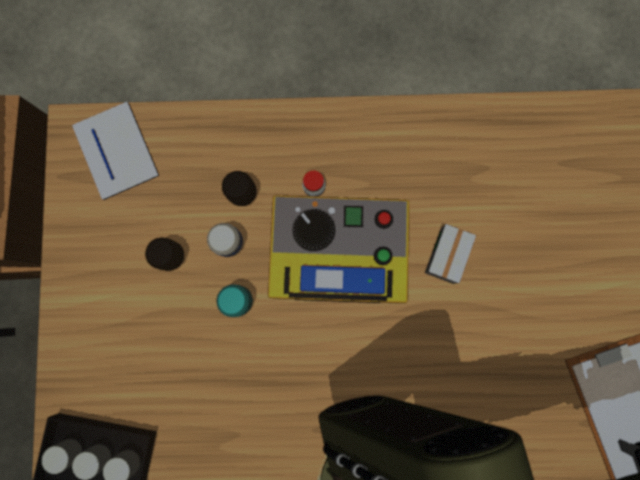

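The top view shows the charger at about (340,248), the dial at (314,230) with its pointer up-left, and the orange mark at (314,203). There are three green candidates: the round button at (383,255), the flat square label at (353,216) with z=91, and the teal can at (234,300). Only the first is a disc in a black housing 85 mm from the red button at (384,218). I'll fit the charger pose and confirm with a crop.

```bash
cat > m.py <<'E'
from h import *
im=cv2.imread("pics/top0.png"); d=np.load("top_d.npy"); p=manip.camera_params("top")
# depth-based height map
v,u=np.mgrid[150:320,250:430]; dd=d[150:320,250:430]
R=cv2.Rodrigues(np.array(p["rvec"]))[0]; t=np.array(p["tvec"])
P=np.stack([(u-p["cx"])/p["fx"]*dd,(v-p["cy"])/p["fy"]*dd,dd],-1)
W=(P-t)@R
hsv=cv2.cvtColor(im,cv2.COLOR_BGR2HSV)[150:320,250:430]
m=((abs(W[...,2]-118)<9)&(hsv[...,2]<110)&(u<345)&(v>200)&(v<258)).astype(np.uint8)
k,l,st,c=cv2.connectedComponentsWithStats(m); i=1+st[1:,4].argmax(); print("dial",st[i],c[i]+[250,150])
w=W[l==i]; print("dial z med",np.median(w[:,2]))
cnt=max(cv2.findContours((l==i).astype(np.uint8),0,2)[0],key=len); (cx,cy),r=cv2.minEnclosingCircle(cnt); D=to_world(p,cx+250,cy+150,118); print("circle",cx+250,cy+150,r,D)
g=to_world(p,383.1,255.1,112);r_=to_world(p,383.9,217.8,112);o=to_world(p,314.5,203.5,90)
print("g,r,o",g,r_,o,np.linalg.norm(g-r_), "panel z",np.median(W[...,2][(abs(W[...,2]-90)<10)]))
for n,uv in [("g",(383,255)),("r",(384,218))]: print(n,"z",np.median(W[uv[1]-153:uv[1]-147+0,uv[0]-253:uv[0]-247,2]))
A=np.array([[-15,-100],[70,-100],[101,60],[40,60]],float);B=np.array([g,r_,o,D])[:,:2]
a0,b0=A.mean(0),B.mean(0);H=(A-a0).T@(B-b0);yaw=np.arctan2(H[0,1]-H[1,0],H[0,0]+H[1,1])
Q=np.array([[np.cos(yaw),-np.sin(yaw)],[np.sin(yaw),np.cos(yaw)]]);T=b0-Q@a0
print("yaw",yaw,"T",T,"res",(B-(A@Q.T+T)).round(1).tolist())
for n,x in [("dial",(40,60)),("green",(-15,-100)),("red",(70,-100)),("pack",(-78,0))]: print(n,(Q@x+T).round(1))
for k in range(3):
    a=0.7-0.7*k; x=Q@(np.array([40,60])+61*np.array([np.cos(a),np.sin(a)]))+T; print("mark",pix(p,[*x,90]))
cv2.imwrite("pics/crop0.png",cv2.resize(im[165:310,255:420],None,fx=4,fy=4,interpolation=cv2.INTER_CUBIC))
E
python3 m.py
```

```text
dial [  44   59   40   40 1168] [313.81078767 228.9109589 ]
dial z med 118.58262310463809
circle 313.5820732116699 228.67278289794922 19.923625946044922 [592.01169827 119.8391491  118.        ]
g,r,o [528.61205838 -35.17583438 112.        ] [613.5822766  -40.28252677 112.        ] [655.08033374 117.28830714  90.        ] 85.12353547492467 panel z 91.002107264427
g z 112.52789514497505
r z 112.82922492580994
yaw -0.05987456802539326 T [549.60617312  63.31353603] res [[-0.0, 0.4], [0.1, 0.4], [1.1, 0.1], [-1.1, -1.0]]
dial [593.1 120.8]
green [528.6 -35.6]
red [613.5 -40.7]
pack [471.7  68. ]
mark (np.float64(297.4151455252029), np.float64(209.47796763088564))
mark (np.float64(314.56438930999207), np.float64(203.9492853709367))
mark (np.float64(331.25965202227974), np.float64(210.58171443720101))
```

View pics/crop0.png

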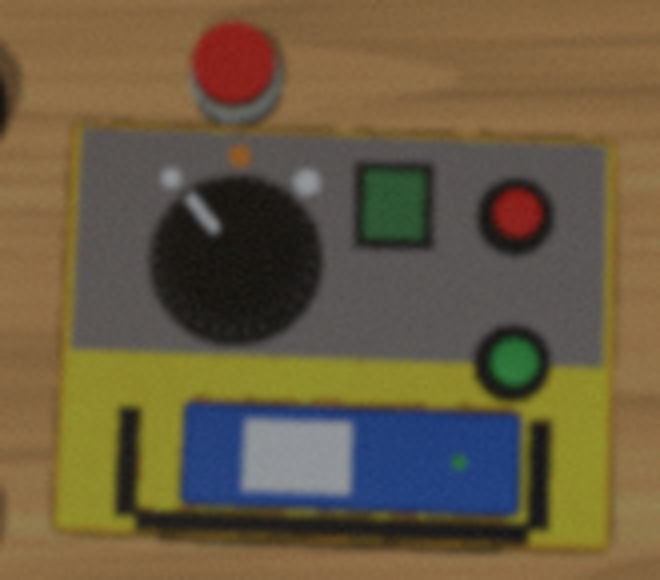

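The crop confirms the green button at (513,362) in the crop, round in a black housing, with red above it. The dial pointer is at the left white mark. Dial axis is (593,120.5), with fit residuals of about 1 mm. I'll shut the gripper and move above the dial's far side.

Call:
jog_arm(
  moves=[
    [[28,39,0,0,0,0],[28,39,0,0,0,0],[28,39,0,0,0,0],[28,39,0,0,0,0],[28,39,0,0,0,0]],
  ],
  gripper=-1,
)

```text
clock: 0.55
eef_pos: [286.5, -330.1, 220.7]
eef_rot: [-2.993, 1.565, 1.982]
wrist_force: [1.2, -0.3, -0.8]
finger_gap: 57.6
```

Call:
jog_arm(
  moves=[
    [[28,39,0,0,0,0],[28,39,0,0,0,0],[28,39,0,0,0,0],[28,39,0,0,0,0],[28,39,0,0,0,0]],
  ],
)

```text
clock: 1.05
eef_pos: [429.5, -125.4, 220.2]
eef_rot: [-2.934, 1.564, 2.04]
wrist_force: [1.6, -1.1, 0.2]
finger_gap: 17.0
```

Call:
jog_arm(
  moves=[
    [[28,39,0,0,0,0],[28,39,0,0,0,0],[28,39,0,0,0,0],[28,39,0,0,0,0],[28,39,0,0,0,0]],
  ],
)

```text
clock: 1.55
eef_pos: [572.7, 79.6, 218.9]
eef_rot: [-2.688, 1.563, 2.286]
wrist_force: [-0.1, -0.5, 0.0]
finger_gap: 0.4
```

Call:
jog_arm(
  moves=[
    [[24,26,-25,0,0,0],[24,25,-25,0,0,0],[0,0,0,0,0,0]],
  ],
)

```text
clock: 1.85
eef_pos: [623.2, 138.0, 164.5]
eef_rot: [-2.503, 1.562, 2.476]
wrist_force: [-1.3, -0.6, 0.4]
finger_gap: 0.3
```

Call:
jog_arm(
  moves=[
    [[-2,-7,-20,0,0,0],[0,0,0,0,0,0],[0,0,-5,0,0,0],[0,0,0,0,0,0]],
  ],
)

```text
clock: 2.25
eef_pos: [620.8, 130.9, 139.1]
eef_rot: [-2.391, 1.561, 2.589]
wrist_force: [-0.6, -0.2, -0.1]
finger_gap: 0.6
```

Call:
jog_arm(
  moves=[
    [[0,0,-3,0,0,0],[0,0,-1,0,0,0],[0,0,0,0,0,0]],
  ],
)

```text
clock: 2.55
eef_pos: [621.5, 130.7, 137.7]
eef_rot: [-2.738, 1.563, 2.241]
wrist_force: [-0.1, -0.1, -0.8]
finger_gap: 0.4
```

Call:
jog_arm(
  moves=[
    [[0,0,-2,0,0,0],[0,0,0,0,0,0]],
  ],
)

```text
clock: 2.75
eef_pos: [621.8, 130.7, 136.5]
eef_rot: [-2.909, 1.564, 2.07]
wrist_force: [-2.3, -0.4, 3.1]
finger_gap: 0.3
```

Call:
jog_arm(
  moves=[
    [[0,0,-2.5,0,0,0],[0,0,0,0,0,0]],
  ],
)

```text
clock: 2.95
eef_pos: [621.9, 130.7, 134.6]
eef_rot: [-2.988, 1.564, 1.991]
wrist_force: [-1.5, -0.5, 5.7]
finger_gap: 0.4
```

Call:
jog_arm(
  moves=[
    [[0.5,-2,-1,0,0,0],[0.7,-4,0,0,0,0],[0.3,-4,0,0,0,0],[-0.3,-4,0,0,0,0],[-0.7,-4,0,0,0,0]],
  ],
)

```text
clock: 3.45
eef_pos: [623.3, 114.4, 135.4]
eef_rot: [2.753, 1.561, 1.45]
wrist_force: [-1.1, 1.2, 3.8]
finger_gap: 0.4
```

Call:
jog_arm(
  moves=[
    [[-0.8,-2,-1,0,0,0],[-1,-3,0,0,0,0],[0,0,0,0,0,0]],
  ],
)

```text
clock: 3.75
eef_pos: [621.6, 108.7, 134.8]
eef_rot: [2.623, 1.561, 1.32]
wrist_force: [-1.3, 0.5, 4.8]
finger_gap: 0.9
```

```bash
python3 - <<'E'
from h import *
im,d,p=grab("top"); cv2.imwrite("pics/top1.png",cv2.resize(im[165:310,255:420],None,fx=4,fy=4,interpolation=cv2.INTER_CUBIC))
im,d,p=grab("side"); u,v=map(int,pix(p,[593,120,118])); print(u,v)
v0=max(v-110,0);u0=max(u-130,0);cv2.imwrite("pics/side1.png",cv2.resize(im[v0:v0+200,u0:u0+260],None,fx=3,fy=3,interpolation=cv2.INTER_CUBIC))
s=manip.read_state();print(s["clock"],s["eef_pos"],s["wrist_force"])
E
```

```text
313 228
3.85 [621.71445323 108.80426502 134.84046933] [-1.61120825 -0.41972158  5.6137522 ]
```

View pics/side1.png

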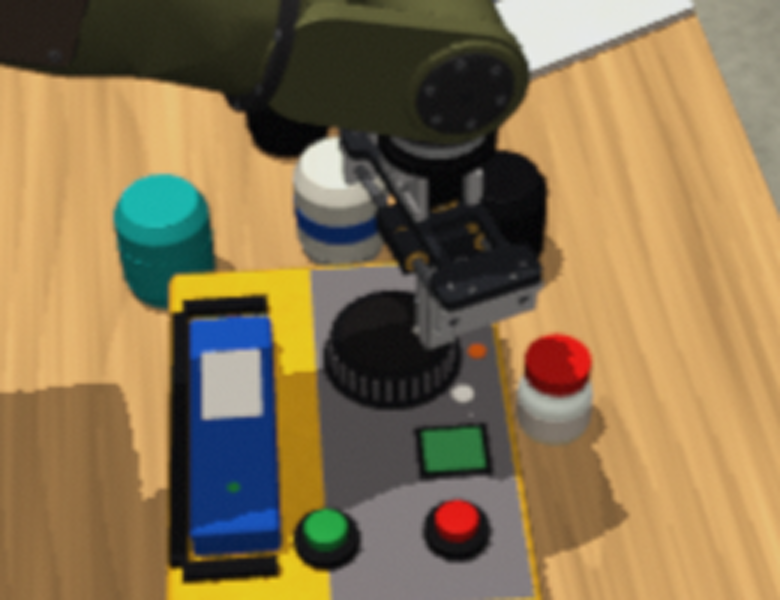

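The finger at (435,310) rests on the dial and hides the pointer. I'll lift straight up, move toward the green button and look again.

Call:
jog_arm(
  moves=[
    [[0,0,15,0,0,0],[0,0,20,0,0,0],[-31,-40,0,0,0,0],[-31,-45,0,0,0,0],[-30,-45,0,0,0,0]],
  ],
)

```text
clock: 4.35
eef_pos: [532.6, -14.6, 171.8]
eef_rot: [2.642, 1.562, 1.345]
wrist_force: [1.0, -0.1, 0.9]
finger_gap: 0.5
```

```bash
cat > look.py <<'E'
from h import *
import sys
im,d,p=grab("side"); v0,u0=118,183
c=im[v0:v0+200,u0:u0+260]; cv2.imwrite(sys.argv[1],cv2.resize(c,None,fx=3,fy=3,interpolation=cv2.INTER_CUBIC))
hsv=cv2.cvtColor(im,cv2.COLOR_BGR2HSV); k,l,st,ce=cv2.connectedComponentsWithStats(cv2.inRange(hsv,(0,0,100),(180,70,255)))
for i in range(1,k):
    if 8<st[i,4]<150:
        X=to_world(p,*ce[i],118); e=X[:2]-[593,120.5]
        if np.hypot(*e)<45: print("white on dial",ce[i],X,"r",np.hypot(*e),"dial angle",0.70-(np.arctan2(e[1],e[0])+0.06))
s=manip.read_state();print(s["clock"],s["eef_pos"],s["wrist_force"])
E
python3 look.py pics/side2.png
```

```text
4.4 [529.55032484 -19.21602625 171.61760833] [-0.58758754 -3.49093265  0.63001592]
```

View pics/side2.png

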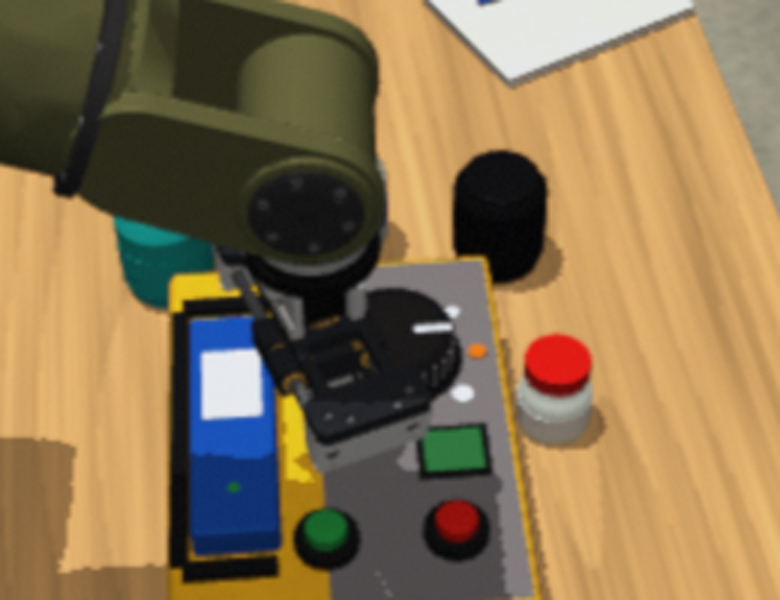

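The pointer line now runs from (414,329) to (452,326) in the crop. I'll compute its angle by ray casting.

```bash
python3 - <<'E'
from h import *
p=manip.camera_params("side")
f=lambda x,y,z:to_world(p,x/3+183,y/3+118,z)
a,b=f(414,329,118),f(452,326,118); e=b-a; print(a,b,np.hypot(*e[:2]),"angle",0.70-(np.arctan2(e[1],e[0])+0.06))
for q in (a,b): print("about axis",0.70-np.arctan2(q[1]-120.5,q[0]-593)-.06,np.hypot(q[1]-120.5,q[0]-593))
print("orange",f(477,350,90))
E
```

```text
[609.53160725 119.189167   118.        ] [636.4196633  118.09164986 118.        ] 26.910445961335043 angle 0.6807953709170556
about axis 0.719126977757998 16.58349545240185
about axis 0.6954100307024211 43.48640375072426
orange [655.00047671 117.85720257  90.        ]
```

The dial is at about 0.70 rad, aligned with the orange mark. Next is the green button; I'll settle over it first.

Call:
jog_arm(
  moves=[
    [[0,-16,0,0,0,0],[0,0,0,0,0,0],[0,0,0,0,0,0]],
  ],
)

```text
clock: 4.7
eef_pos: [528.4, -37.8, 173.9]
eef_rot: [2.647, 1.564, 1.343]
wrist_force: [-0.4, 1.2, -0.1]
finger_gap: 0.2
```

```bash
python3 - <<'E'
from h import *
p=manip.camera_params("side"); print("green side",to_world(p,326/3+183,528/3+118,112.5))
s=manip.read_state();print(s["eef_pos"],s["wrist_force"])
E
```

```text
green side [528.87294225 -39.48200806 112.5       ]
[528.39378615 -37.77634811 173.94835852] [-0.3656865   1.20727226 -0.1344273 ]
```

Call:
jog_arm(
  moves=[
    [[0,1,-20,0,0,0],[0,0,-18,0,0,0],[0,0,0,0,0,0]],
  ],
)

```text
clock: 5.0
eef_pos: [529.5, -34.5, 136.0]
eef_rot: [2.453, 1.563, 1.151]
wrist_force: [0.5, 0.1, 0.2]
finger_gap: 0.2
```

Call:
jog_arm(
  moves=[
    [[-0.5,-1.5,-4,0,0,0],[0,0,-3,0,0,0],[0,0,-3,0,0,0],[0,0,0,0,0,0]],
  ],
)

```text
clock: 5.4
eef_pos: [530.0, -35.0, 127.7]
eef_rot: [2.232, 1.563, 0.932]
wrist_force: [-3.1, -1.8, 2.5]
finger_gap: 0.5
```

Call:
jog_arm(
  moves=[
    [[-1,0,-3,0,0,0],[0,0,-2,0,0,0],[0,0,0,0,0,0]],
  ],
)

```text
clock: 5.7
eef_pos: [530.0, -34.9, 125.5]
eef_rot: [1.899, 1.56, 0.599]
wrist_force: [-4.4, 0.7, 4.6]
finger_gap: 0.3
```

Call:
jog_arm(
  moves=[
    [[0,0,-3,0,0,0],[0,0,-2,0,0,0],[0,0,0,0,0,0]],
  ],
)

```text
clock: 6.0
eef_pos: [530.2, -34.9, 125.8]
eef_rot: [1.753, 1.558, 0.453]
wrist_force: [-3.7, -0.4, 4.0]
finger_gap: 0.2
```

Call:
jog_arm(
  moves=[
    [[0,0,-4,0,0,0],[0,0,-4,0,0,0],[0,0,-4,0,0,0]],
  ],
)

```text
clock: 6.3
eef_pos: [531.0, -35.0, 124.2]
eef_rot: [1.579, 1.553, 0.279]
wrist_force: [-28.8, 2.2, 55.0]
finger_gap: 0.7
```

```bash
python3 look.py pics/side3.png
```

```text
6.35 [530.94654715 -34.96592532 124.23132627] [-28.49942653   1.76321363  53.31385759]
```

View pics/side3.png

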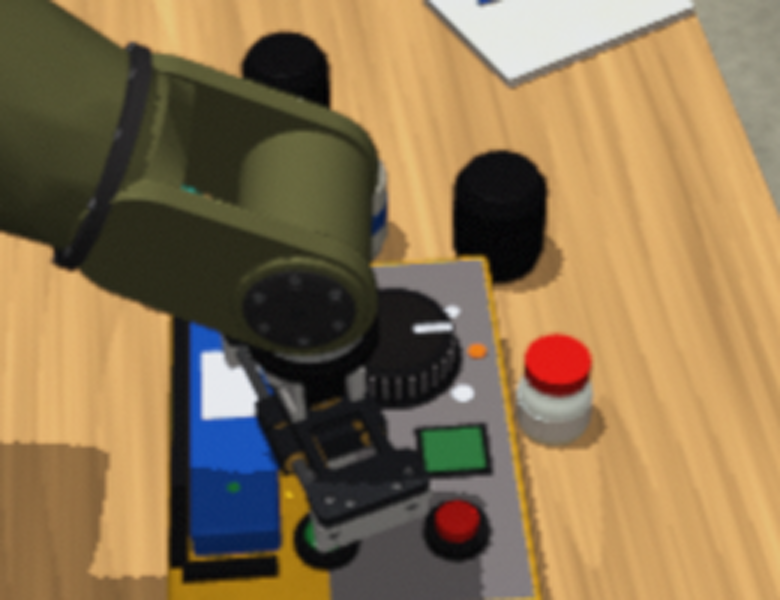

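At 55 N the button has bottomed: the tip is about 7 mm below the untouched top, in line with the 6 mm travel. The dial pointer is unchanged. I'll lift away.

Call:
jog_arm(
  moves=[
    [[0,0,10,0,0,0],[0,0,25,0,0,0],[0,0,45,0,0,0],[-20,-40,20,0,0,0],[-20,-45,0,0,0,0]],
  ],
)

```text
clock: 6.85
eef_pos: [490.7, -118.0, 229.1]
eef_rot: [1.538, 1.55, 0.245]
wrist_force: [0.3, -1.2, -0.4]
finger_gap: 0.4
```

Call:
jog_arm(
  moves=[
    [[-20,-45,0,0,0,0],[-20,-45,0,0,0,0],[0,0,0,0,0,0],[0,0,0,0,0,0]],
  ],
)

```text
clock: 7.25
eef_pos: [447.0, -214.6, 230.2]
eef_rot: [1.437, 1.547, 0.139]
wrist_force: [0.3, 0.5, 0.5]
finger_gap: 0.3
```

```bash
python3 look.py pics/side4.png; python3 - <<'E'
from h import *
im,d,p=grab("top")
for n,u,v in [("green",383,255),("red",384,218)]: 
    print(n,"top z",np.median([to_world(p,a,b,depth=float(d[b,a]))[2] for a in range(u-3,u+4) for b in range(v-3,v+4)]))
E
```

```text
7.3 [ 447.16927586 -214.28521442  230.12833601] [-0.40752172  0.14953672 -0.42393356]
green top z 112.68784578249665
red top z 113.17158627190383
```

View pics/side4.png

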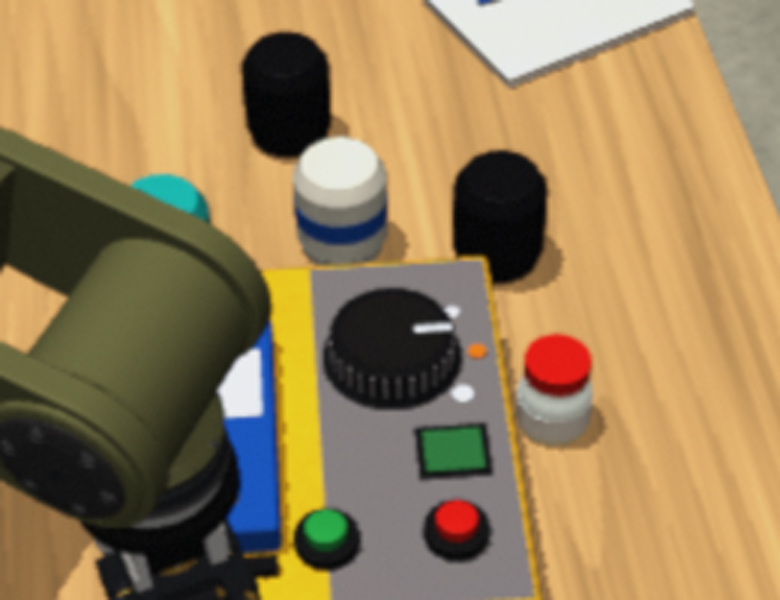

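Both buttons are up (top z about 113 mm, as before), the pointer is at the orange mark, and the pack, filter and jar look unmoved. Handing in.

```bash
python3 -c "
from cell import manip
print(manip.sign_off())"
```

```text
the job is handed in; nothing more can be done
None
```

I turned the dial one click clockwise to the orange middle mark, then pressed the green button to its stop and let it come up. The job is handed in at about 7.4 s on the robot's clock; the hand-in gives no verdict.

- **Dial:** the pointer measured about 0.70 rad after the turn (0.68 to 0.72 depending on how I read it). It looked unchanged in the last picture.
- **Green button:** at the bottom the fingertip was about 6 to 7 mm below the button's untouched top, against 6 mm of full travel. The wrist force there was 55 N up and 29 N sideways, under the 120 N limit.
- **Buttons after release:** both tops read about 113 mm, the same as before the press.
- **Other things:** the power pack, oil filter and grease jar look unmoved in the last picture, though the arm partly hides the pack. The parts box was not in that picture; the arm never came near it. I did not measure their positions at the end.
- **Arm:** it was clear of everything at hand-in, with wrist force near zero.

Two views put the green button's y position about 4 mm apart (-35.6 and -39.5 mm). I pressed at about -35 mm, and the button still went fully down. No other check failed or disagreed.

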